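Lay out the honey tasting set from its stack

TASK

The honey tasting set was carried up as one stack, the honey jar standing in the nested bowls. Take it apart and lay it out: the jar on the cork coaster and each bowl on the wooden underplate of its own size (small, medium, large), upright, with its foot sitting down in the recess. Set everything down gently, it is stoneware and glass, and do not push the red kitchen timer or the counter bell about.

Things in the scene. Friction and masses are not known exactly. Their poses are not given: they have to be found in the camera images.
- honey_jar: glass jar of amber honey with a white lid, 53 diameter, 71 high, loose, 0.3 kg; lid 47 diameter on the top 14 mm. Origin: centre of its underside, z up. At the start it stands in the small bowl, its top about 113 above the counter and 37 above the small bowl's rim.
- small_bowl: small terracotta-coloured stoneware bowl, loose: outside diameter 80, height 48, wall 8 thick (inside diameter 64; upper 25 mm upright), floor 14 above its underside, foot diameter 48. About 0.14 kg. At the start it stands in the medium bowl, its rim 15 mm above that bowl's rim. Take it by the rim, one finger inside. Origin: centre of its underside, z up.
- medium_bowl: medium white stoneware bowl, loose: outside diameter 104, height 47, wall 8 thick (inside diameter 88; upper 25 mm upright), floor 14 above its underside, foot diameter 68. About 0.2 kg. At the start it stands in the large bowl, its rim 15 mm above that bowl's rim. Take it by the rim, one finger inside. Origin: centre of its underside, z up.
- large_bowl: large blue stoneware bowl, loose: outside diameter 128, height 46, wall 8 thick (inside diameter 112; upper 25 mm upright), floor 14 above its underside, foot diameter 88. About 0.26 kg. At the start it stands on the counter and holds the rest of the stack. Take it by the rim, one finger inside. Origin: centre of its underside, z up.
- jar_coaster: round cork coaster with a raised lip, fixed to the counter: diameter 84, 10 high, recess diameter 65 and 5 deep. Origin: centre of its underside on the counter, z up; the recess floor is 5 above it. The honey jar's place.
- small_board: the smallest of three round pale wooden underplates, fixed to the counter: diameter 96, 16 thick, with a round recess in its top of diameter 60 and 5 deep. It belongs to the small bowl, whose foot has 6 mm play all round in the recess. Origin: centre of its underside on the counter, z up; the recess floor is 11 above it.
- medium_board: the middle one of three round pale wooden underplates, fixed to the counter: diameter 120, 16 thick, with a round recess in its top of diameter 80 and 5 deep. It belongs to the medium bowl, whose foot has 6 mm play all round in the recess. Origin: centre of its underside on the counter, z up; the recess floor is 11 above it.
- large_board: the largest of three round pale wooden underplates, fixed to the counter: diameter 144, 16 thick, with a round recess in its top of diameter 100 and 5 deep. It belongs to the large bowl, whose foot has 6 mm play all round in the recess. Origin: centre of its underside on the counter, z up; the recess floor is 11 above it.
- egg_timer: red kitchen timer with a white skirt, 63 diameter, 52 high, standing loose; leave it alone. Origin: centre of its underside. Behind it stands the cash till (fixed, 300 high): its front runs from about x 0.54, y 0.32 to x 0.63, y -0.03, its right side from there to x 0.98, y 0.07; keep the hand clear of it.
- counter_bell: chrome counter bell on a black foot, 82 diameter, 58 high, standing loose; leave it alone. Origin: centre of its underside.

How it is judged:
At the end, for the whole second after the job is handed in: The jar stands on the cork coaster and each bowl on the underplate of its size: centres within 10 mm of each other, seated down on the recess floor (within 3 mm), upright (within 0.08 rad), released and at rest; timer and bell within 30 mm of where they stood (horizontal distance between honey_jar and jar_coaster below 0.01 m and z of honey_jar in the frame of jar_coaster below 0.008 m and angle between each of honey_jar, small_bowl, medium_bowl, large_bowl's own z axis and vertical below 0.08 rad and linear speed of each of honey_jar, small_bowl, medium_bowl, large_bowl below 0.02 m/s and horizontal distance between small_bowl and small_board below 0.01 m and z of small_bowl in the frame of small_board below 0.014 m and horizontal distance between medium_bowl and medium_board below 0.01 m and z of medium_bowl in the frame of medium_board below 0.014 m and horizontal distance between large_bowl and large_board below 0.01 m and z of large_bowl in the frame of large_board below 0.014 m and distance of each of egg_timer, counter_bell from where it was at the start of the episode below 0.03 m); the robot touches nothing.
It fails at once if the jar or a bowl is tipped by more than 0.6 rad (angle between any of honey_jar, small_bowl, medium_bowl, large_bowl's own z axis and vertical above 0.6 rad).
It fails at once if the jar or a bowl is dropped or rammed on its place (more than 40 N between the two) (contact force between honey_jar and jar_coaster above 40 N or contact force between small_bowl and small_board above 40 N or contact force between medium_bowl and medium_board above 40 N or contact force between large_bowl and large_board above 40 N).
It fails at once if the timer or the bell is pushed more than 30 mm from where it stood (distance of any of egg_timer, counter_bell from where it was at the start of the episode above 0.03 m).
It also fails if it takes over 106 s, if anything falls off the work surface, if the arm or the gripper's body presses on something with over 40 N, if the wrist force passes 120 N, or if a joint passes its speed limit or range.

ROBOT

A 6-joint arm with a two-finger parallel gripper is mounted at the origin on a cart in front of the work surface, level with it; the furniture and walls round the work are solid. World frame = base frame: x ahead of the robot, y to its left, z up, the work surface at z = 0. Lengths are in m, angles in rad, forces in N, time in s.
With the tool pointing down it reaches from about 0.35 to 0.875 m from the base axis. Payload 4.2 kg.
Tool frame: the origin (TCP) lies between the finger pads; the fingertips stand 14 mm ahead of it and the grasp point (between the pads) lies 5 mm behind it; z points along the fingers, y is the line along which they close (so a half turn about z gives the same grasp; the last joint's range is limited). The gripper opens to 87 mm and grips with 3 to 60 N. Pads are 19 mm wide; open, the fingers measure 117 mm over their backs; the gripper's body (75 mm by 190 mm) begins 51 mm behind the grasp point.
Start: joints at [1.444, 0.385, 0.008, 0, -1.194, -0.259], TCP at [0.235, 0.579, 0.237] pointing down, gripper open.
Joint ranges: [-3.14, 3.14], [-1.21, 2.06], [-1.07, 1.41], [-3.16, 2.05], [-2.99, -0.16], [-3.1, 3.1]. Speed limits (rad/s): [2.79, 2.79, 3.14, 3.14, 3.14, 3.14].

INTERFACE

Orientations are given as a rotation vector (axis times angle).
In Python, from plant import manip gives the robot as it stands.
- The arm moves only by the tool move_arm, never from a script. Its argument "commands" is a list of rows, each an object with "delta_rot": the turn, a rotation vector about the tool's x, y, z in rad, a list of three; "xyz": the shift along the tool's x, y, z in units of 50 mm (1.0 is 50 mm), a list of three; "grip": the opening, from 0 (shut) to 1 (fully open). A call has 1 to 5 rows; each row is the pose to reach, as a shift and turn from the pose commanded when the call began, along the tool's axes at that moment; what a row does not reach only later rows make up. A row lasts 1/8 s, in which the tool goes at most 62.5 mm and 10.7 degrees, less where a joint would pass 70% of its speed; a pose out of reach is approached as far as the arm can. A call with a gripper value outside its range is refused whole. The fingers move at their own pace and stop on an object; "force" is the grip in N (left out, the last holds). Time passes only in rows, so rows that repeat a pose let the fingers close. It gives the time, the measured TCP pose, the force, the opening and the grip force at its end, in the units of the state.
- manip.get_state(): the state, without advancing time (a new reading comes with each control period).
- manip.capture(name): name is "scene" or "side" or "wrist"; returns the picture (420x560x3 uint8, red, green, blue); there is no depth.
- manip.camera_info(name): a dict with "fov_y" (degrees; the focal length in pixels is half the picture's height over the tangent of half this angle, whatever the lens; pixels are square), "cx", "cy" (the principal point, pixels), "R" (3x3) and "t" (3): a world point X has camera coordinates R X + t. Camera axes: x right, y down, z forward; pixel columns grow to the right and rows downward; lengths in m; the calibration is good to about 2 mm. A picture is of the moment at which its call begins: read the wrist's pose just before it. camera_info takes no time and is no camera call; for the wrist camera it gives the pose at the moment of the call.
- manip.close_job(): hands the job in; it is judged then, once.
The state is a dict: "t": time; "q": joint angles; "qvel": joint speeds; "tau": joint torques, N m; "tool_pos": TCP position; "orientation": TCP orientation; "ft_force": force on the tool from outside, world axes, zero at the start; "torque": the same for the moment, N m; "width": finger opening in m; "grip_force": force on a finger pad.
Only numpy, scipy, OpenCV 4.12 (cv2) and the standard library are available. Lean on these libraries where they do the work, as an engineer would, in place of code of your own. Each camera call takes 0.05 s, during which the arm holds its last target. There are 200 camera calls.

## Working session

There is one attempt and no reset: what is moved stays moved. The work goes in short steps, Python scripts to look and compute and a tool call to move; the robot and the scene stay as the last step left them, time stands still between calls to the robot, and variables do not carry over. Pictures are saved under pics/ and viewed, at most 14 in all, crops included, and the job is handed in when it is done.

Besides the shell and the picture viewer there is one more tool, called after "Call:" in YAML: its name, and indented under it one key for each argument. move_arm: Moves the arm, as the interface text tells. Its arguments: {"type":"object","properties":{"commands":{"type":"array","items":{"type":"object","properties":{"delta_rot":{"type":"array","items":{"type":"number"}},"xyz":{"type":"array","items":{"type":"number"}},"grip":{"type":"number"}}}},"force":{"type":"number"}},"required":["commands"]}

```bash
mkdir -p pics && python3 - <<'E'
from plant import manip
import cv2,numpy as np
s=manip.get_state();print(s)
for n in["scene","side"]:
    im=manip.capture(n);cv2.imwrite(f"pics/{n}0.png",im[:,:,::-1]);i=manip.camera_info(n);print(n,i)
E
```

```text
{'t': 0.0, 'q': array([ 1.44363038e+00,  3.85570152e-01,  6.61181860e-03, -5.09130173e-04,
       -1.19398630e+00, -2.58572505e-01]), 'qvel': array([ 0.00094585, -0.00056716,  0.00121961, -0.00189883,  0.00132197,
        0.00207781]), 'tau': array([-2.94129250e-04, -3.90667963e+01,  1.87407589e+01,  4.22006607e+00,
        1.10374604e-02, -1.73522626e-04]), 'tool_pos': array([0.23493145, 0.57854368, 0.23544437]), 'orientation': array([ 3.08115124e+00, -6.02039524e-01, -5.19792609e-04]), 'ft_force': array([-0.38533265, -0.51156053,  0.62419559]), 'torque': array([0.0106049 , 0.04633566, 0.03566751]), 'grip_force': 0.0, 'width': 0.08695604647445311}
scene {'fov_y': 51.169218895640824, 'cx': 279.7140338350315, 'cy': 218.48388349518333, 'R': array([[-0.19022965, -0.98173463,  0.00313071],
       [-0.6930402 ,  0.13202961, -0.70870548],
       [ 0.69534736, -0.1369865 , -0.70549751]]), 't': array([0.0033146 , 0.41370651, 0.63216132])}
side {'fov_y': 46.17732433928198, 'cx': 286.7677744783167, 'cy': 204.9125952851096, 'R': array([[-0.99862101,  0.04904848, -0.0187169 ],
       [ 0.04230604,  0.54075847, -0.84011337],
       [-0.03108496, -0.8397467 , -0.54208781]]), 't': array([0.5186995 , 0.07495028, 1.10757027])}
```

View pics/scene0.png

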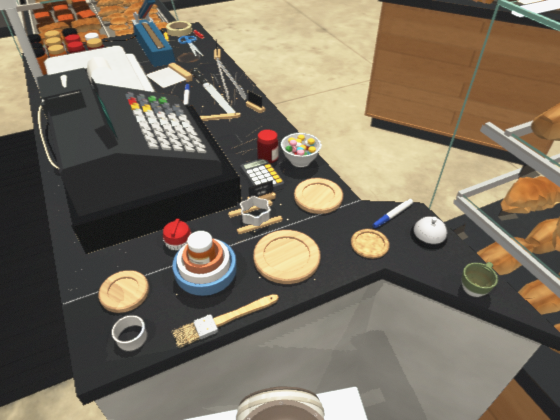

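View pics/side0.png

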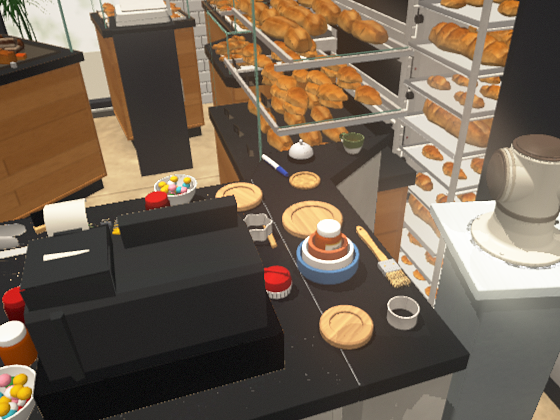

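Scene view: boards near (124,291), (287,256) and (319,195), coaster (370,243), stack (203,258), timer (177,235), bell (430,232). The side view agrees. Next I'll measure these.

```bash
cat > h.py <<'E'
import cv2,numpy as np
from plant import manip
from scipy.optimize import least_squares
def cast(info,uv,z):
    uv=np.atleast_2d(uv).astype(float);f=210/np.tan(np.radians(info["fov_y"])/2)
    R=np.array(info["R"]);t=np.array(info["t"]);c=-R.T@t
    d=np.c_[(uv[:,0]-info["cx"])/f,(uv[:,1]-info["cy"])/f,np.ones(len(uv))]@R
    return c+d*((z-c[2])/d[:,2])[:,None],c
def blob(mask,seed):
    n,l=cv2.connectedComponents(mask.astype(np.uint8));
    ys,xs=np.nonzero(l);k=np.argmin((xs-seed[0])**2+(ys-seed[1])**2)
    m=(l==l[ys[k],xs[k]]).astype(np.uint8)
    c=max(cv2.findContours(m,cv2.RETR_EXTERNAL,cv2.CHAIN_APPROX_NONE)[0],key=len)
    return cv2.convexHull(c)[:,0],m
def circ(P,cam,far=True):
    # circle fit on the far part of the outline (near part shows the side wall)
    p=P[:,:2]
    for _ in range(4):
        r=least_squares(lambda a:np.hypot(*(p-a[:2]).T)-a[2],[*p.mean(0),.05],loss="soft_l1",f_scale=.001).x
        u=r[:2]-cam[:2];u/=np.linalg.norm(u)
        if far:p=P[:,:2][(P[:,:2]-r[:2])@u>-0.002]
    return r
def dense(h,n=200):
    h=np.vstack([h,h[:1]]).astype(float);s=np.r_[0,np.cumsum(np.hypot(*np.diff(h,axis=0).T))]
    q=np.linspace(0,s[-1],n);return np.c_[np.interp(q,s,h[:,0]),np.interp(q,s,h[:,1])]
E
python3 - <<'E'
from h import *
S={"scene":dict(b1=(124,291),b2=(287,256),b3=(319,195),co=(370,243),blue=(203,275),timer=(177,235),bell=(430,232),lid=(200,243)),
"side":dict(b1=(347,327),b2=(312,218),b3=(240,195),co=(305,180),blue=(328,265),timer=(278,282),bell=(301,150),lid=(328,230))}
Z=dict(b1=.016,b2=.016,b3=.016,co=.010,blue=.046,timer=.03,bell=.03,lid=.113)
for n in S:
    im=cv2.imread(f"pics/{n}0.png");hsv=cv2.cvtColor(im,cv2.COLOR_BGR2HSV);H,s,V=cv2.split(hsv);i=manip.camera_info(n)
    print(n,"cam",np.round(-np.array(i["R"]).T@i["t"],3))
    for k,sd in S[n].items():
        m=dict(b=(H>8)&(H<28)&(s>60)&(V>100)).get('b')
        if k=="blue":m=(H>95)&(H<120)&(s>80)&(V>60)
        if k=="timer":m=((H<6)|(H>174))&(s>150)&(V>80)
        if k in("bell","lid"):m=(s<60)&(V>(120 if k=="bell" else 170))
        h,_=blob(m,sd);print(k,hsv[sd[1],sd[0]],cv2.boundingRect(h),end=" ")
        P,c=cast(i,dense(h),Z[k]);print(np.round(circ(P,c),4))
E
```

```text
scene cam [-0.152  0.035  0.739]
b1 [ 19  99 240] (98, 270, 51, 43) [0.4235 0.2427 0.048 ]
b2 [ 23  82 246] (253, 229, 68, 55) [ 0.4532 -0.0992  0.0724]
b3 [ 23  87 245] (294, 177, 50, 37) [ 0.6318 -0.2169  0.0602]
co [ 22  99 245] (351, 228, 39, 30) [ 0.456  -0.2902  0.0424]
blue [  0   0 247] (172, 242, 64, 54) [0.4198 0.0742 0.0678]
timer [  1 194 229] (163, 218, 27, 27) [0.5625 0.1335 0.026 ]
bell [ 24   5 238] (414, 216, 33, 28) [ 0.4609 -0.4358  0.0306]
lid [  0   0 247] (176, 231, 53, 53) [0.4217 0.0765 0.0369]
side cam [0.549 0.864 0.673]
b1 [ 16 129 227] (319, 305, 55, 45) [0.4255 0.245  0.0483]
b2 [ 20 112 249] (282, 200, 66, 60) [ 0.4544 -0.1009  0.0713]
b3 [ 20 111 250] (0, 26, 263, 196) [ 1.24   -1.7949  0.3459]
co [ 19 126 248] (289, 171, 32, 19) [ 0.4571 -0.2921  0.0415]
blue [ 16  37 185] (297, 240, 62, 33) [0.447  0.1161 0.0798]
timer [  1 212 230] (264, 265, 27, 27) [0.5464 0.1166 0.0259]
bell [ 18  13 246] (289, 139, 24, 20) [ 0.4546 -0.4712  0.0187]
lid [ 30   2 255] (317, 219, 24, 18) [0.4387 0.0765 0.0223]
```

Board radii are 48, 72 and 60 mm, so b1 is small, b2 large and b3 medium. Next I'll move toward the stack with the gripper closing along x and look with the wrist camera.

Call:
move_arm:
  commands:
    - {"xyz":[0.9,0.9,0],"delta_rot":[0,0,0.15],"grip":1}
    - {"xyz":[1.7,1.7,0],"delta_rot":[0,0,0.3],"grip":1}
    - {"xyz":[2.5,2.5,0],"delta_rot":[0,0,0.45],"grip":1}
    - {"xyz":[3.3,3.3,0],"delta_rot":[0,0,0.6],"grip":1}
    - {"xyz":[4.0,4.1,0],"delta_rot":[0,0,0.75],"grip":1}
  force: 40

```text
t: 0.72
tool_pos: [0.3436, 0.3119, 0.2363]
orientation: [2.644, -1.696, -0.0]
ft_force: [-0.3, 0.3, 0.2]
width: 0.0868
grip_force: 0.0
```

```bash
cat > go.py <<'E'
import sys
from plant import manip
import numpy as np
from scipy.spatial.transform import Rotation as Ro
s=manip.get_state();g=np.array([float(v) for v in sys.argv[1:4]])
R=Ro.from_rotvec(s["orientation"]);T=Ro.from_matrix([[0,-1,0],[-1,0,0],[0,0,-1]])
print("t",s["t"],"pos",np.round(s["tool_pos"],4),"w",round(s["width"],4),"units",np.round(R.inv().apply(g-s["tool_pos"])/.05,3),"rot",np.round((R.inv()*T).as_rotvec(),3))
E
python3 go.py .438 .077 .237
```

```text
t 0.725 pos [0.3436 0.3119 0.2363] w 0.0868 units [ 5.057  0.242 -0.013] rot [ 0.   -0.    0.43]
```

Call:
move_arm:
  commands:
    - {"xyz":[1,0.05,0],"delta_rot":[0,0,0.1]}
    - {"xyz":[2.1,0.1,0],"delta_rot":[0,0,0.22]}
    - {"xyz":[3.2,0.15,0],"delta_rot":[0,0,0.33]}
    - {"xyz":[4.2,0.2,0],"delta_rot":[0,0,0.43]}
    - {"xyz":[5.06,0.24,0],"delta_rot":[0,0,0.43]}

```text
$.commands[0]: bad value
```

```bash
python3 go.py .438 .077 .237; python3 - <<'E'
from h import *
i=manip.camera_info("wrist");im=manip.capture("wrist");cv2.imwrite("pics/w1.png",im[:,:,::-1])
print(i,-np.array(i["R"]).T@i["t"])
E
```

```text
t 0.725 pos [0.3436 0.3119 0.2363] w 0.0868 units [ 5.057  0.242 -0.013] rot [ 0.   -0.    0.43]
{'fov_y': 66.71569848848566, 'cx': 280.10076837553004, 'cy': 203.03285112777502, 'R': array([[-0.90887956, -0.41705643,  0.00136995],
       [-0.40428244,  0.88183888,  0.24272598],
       [-0.10243851,  0.22005484, -0.97009392]]), 't': array([ 0.44174538, -0.16471594,  0.3547596 ])} [0.37124263 0.25141911 0.3835258 ]
```

View pics/w1.png

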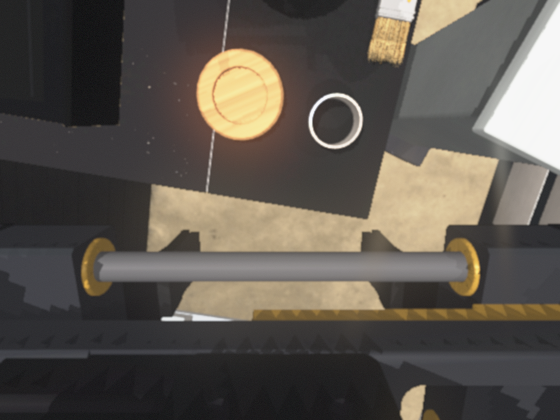

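The wrist picture shows the small board at (240,94), with the fingers filling the bottom. The camera sits on the tool's +x side. I'll stop about 80 mm short of the stack to view it.

Call:
move_arm:
  commands:
    - {"xyz":[1,0.05,0],"delta_rot":[0,0,0.1],"grip":1}
    - {"xyz":[2.1,0.1,0],"delta_rot":[0,0,0.22],"grip":1}
    - {"xyz":[2.9,-0.2,0],"delta_rot":[0,0,0.33],"grip":1}
    - {"xyz":[3.6,-0.4,0],"delta_rot":[0,0,0.43],"grip":1}
    - {"xyz":[3.6,-0.4,0],"delta_rot":[0,0,0.43],"grip":1}

```text
t: 1.4
tool_pos: [0.438, 0.1574, 0.236]
orientation: [2.222, -2.219, -0.0]
ft_force: [-0.9, 0.2, -0.8]
width: 0.0868
grip_force: 0.0
```

```bash
python3 go.py .438 .077 .237; python3 - <<'E'
from h import *
i=manip.camera_info("wrist");im=manip.capture("wrist");cv2.imwrite("pics/w2.png",im[:,:,::-1])
print(-np.array(i["R"]).T@i["t"],np.round(i["R"],3))
E
```

```text
t 1.4 pos [0.438  0.1574 0.236 ] w 0.0868 units [ 1.609  0.002 -0.019] rot [ 0.001 -0.001  0.001]
[0.43833419 0.09106747 0.38327323] [[-1.    -0.001  0.002]
 [-0.001  0.97   0.242]
 [-0.002  0.242 -0.97 ]]
```

View pics/w2.png

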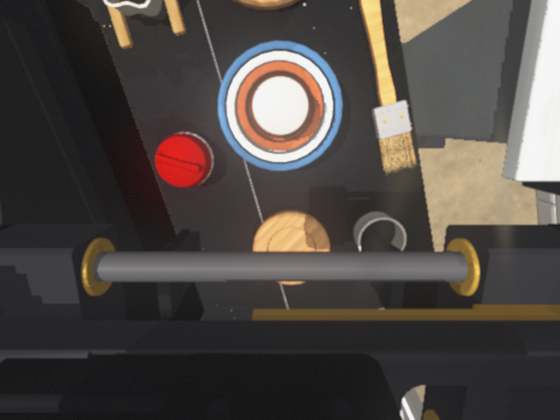

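Wrist picture: the stack is nicely centred at about (280,105), the timer is at (184,160), and the lid is at (280,105).

```bash
python3 - <<'E'
from h import *
im=cv2.imread("pics/w2.png");H,s,V=cv2.split(cv2.cvtColor(im,cv2.COLOR_BGR2HSV));i=manip.camera_info("wrist")
for k,m,sd,z in[("lid",(s<60)&(V>170),(280,105),.113),("terra",(H<16)&(s>90)&(V>60),(280,145),.076),("blue",(H>95)&(H<125)&(s>80)&(V>60),(224,105),.046),("timer",((H<6)|(H>174))&(s>150)&(V>80),(184,160),.045)]:
    h,_=blob(m,sd);P,c=cast(i,dense(h),z);print(k,cv2.boundingRect(h),np.round(circ(P,c,False),4))
m=((s<60)&(V>150));h,_=blob(m,(245,105));P,c=cast(i,dense(h),.061);print("white",np.round(circ(P,c,False),4))
E
```

```text
lid (252, 76, 57, 59) [0.4376 0.0779 0.0227]
terra (237, 61, 86, 89) [0.4379 0.0769 0.0393]
blue (218, 40, 125, 131) [0.4377 0.0768 0.0632]
timer (154, 134, 56, 54) [0.5412 0.1307 0.0286]
white [0.4373 0.0753 0.0273]
```

Call:
move_arm:
  commands:
    - {"xyz":[0.9,0,0],"delta_rot":[0,0,0],"grip":1}
    - {"xyz":[1.6,0,0.3],"delta_rot":[0,0,0],"grip":1}
    - {"xyz":[1.6,0,1.3],"delta_rot":[0,0,0],"grip":1}
    - {"xyz":[1.6,0,2.2],"delta_rot":[0,0,0],"grip":1}
    - {"xyz":[1.6,0,2.75],"delta_rot":[0,0,0],"grip":1}
  force: 25

```text
t: 2.08
tool_pos: [0.4362, 0.0792, 0.0972]
orientation: [2.227, -2.212, -0.002]
ft_force: [0.3, -0.5, -0.1]
width: 0.087
grip_force: 0.0
```

Call:
move_arm:
  commands:
    - {"xyz":[0,0,0],"delta_rot":[0,0,0],"grip":0.8}
    - {"xyz":[0,0,0],"delta_rot":[0,0,0],"grip":0.6}
    - {"xyz":[0,0,0],"delta_rot":[0,0,0],"grip":0.4}
    - {"xyz":[0,0,0],"delta_rot":[0,0,0],"grip":0.4}
    - {"xyz":[0,0,0],"delta_rot":[0,0,0],"grip":0.4}
  force: 25

```text
t: 2.7
tool_pos: [0.438, 0.0793, 0.0999]
orientation: [-2.226, 2.215, -0.001]
ft_force: [-1.4, 0.2, 4.8]
width: 0.0511
grip_force: 25.0
```

Width is 51 mm with a small upward push. I'll do a small test lift.

Call:
move_arm:
  commands:
    - {"xyz":[0,0,-0.1],"delta_rot":[0,0,0],"grip":0.4}
    - {"xyz":[0,0,-0.2],"delta_rot":[0,0,0],"grip":0.4}
    - {"xyz":[0,0,-0.3],"delta_rot":[0,0,0],"grip":0.4}
    - {"xyz":[0,0,-0.3],"delta_rot":[0,0,0],"grip":0.4}

```text
t: 3.2
tool_pos: [0.4379, 0.0791, 0.1144]
orientation: [-2.226, 2.215, -0.0]
ft_force: [-0.7, -0.5, -2.9]
width: 0.0515
grip_force: 25.0
```

```bash
python3 - <<'E'
from h import *
print(manip.get_state()["width"],manip.get_state()["ft_force"])
a=manip.capture("scene")[180:320,130:290];b=manip.capture("side")[180:320,240:400]
cv2.imwrite("pics/c3.png",cv2.resize(np.hstack([a,b])[:,:,::-1],(800,350)))
E
```

```text
0.051501914921137135 [-0.73194571 -0.47836845 -2.93407023]
```

View pics/c3.png

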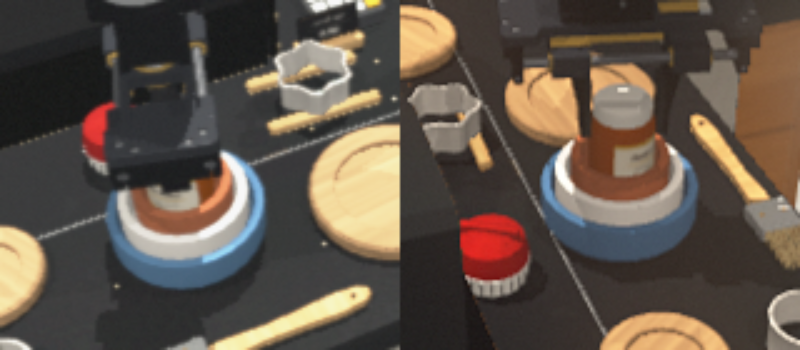

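The jar is lifted cleanly (2.9 N). Next I'll carry it to the coaster.

Call:
move_arm:
  commands:
    - {"xyz":[0,0,-0.5],"delta_rot":[0,0,0],"grip":0.4}
    - {"xyz":[0,0,-1.1],"delta_rot":[0,0,0],"grip":0.4}
    - {"xyz":[0.8,0,-1.3],"delta_rot":[0,0,0],"grip":0.4}
    - {"xyz":[1.8,-0.1,-1.3],"delta_rot":[0,0,0],"grip":0.4}
    - {"xyz":[2.8,-0.2,-1.3],"delta_rot":[0,0,0],"grip":0.4}
  force: 25

```text
t: 3.92
tool_pos: [0.4483, -0.062, 0.1791]
orientation: [-2.228, 2.214, -0.0]
ft_force: [0.7, 0.4, -3.3]
width: 0.0514
grip_force: 25.0
```

Call:
move_arm:
  commands:
    - {"xyz":[1.0,-0.05,0],"delta_rot":[0,0,0],"grip":0.4}
    - {"xyz":[2.0,-0.1,0],"delta_rot":[0,0,0],"grip":0.4}
    - {"xyz":[2.5,-0.15,0],"delta_rot":[0,0,0],"grip":0.4}
    - {"xyz":[2.8,-0.15,0],"delta_rot":[0,0,0],"grip":0.4}
    - {"xyz":[2.8,-0.15,0],"delta_rot":[0,0,0],"grip":0.4}

```text
t: 4.55
tool_pos: [0.4562, -0.2013, 0.1786]
orientation: [2.225, -2.217, -0.001]
ft_force: [-0.1, -0.9, -2.5]
width: 0.0509
grip_force: 25.0
```

```bash
python3 go.py .4565 -.289 .063; python3 - <<'E'
from h import *
i=manip.camera_info("wrist");im=manip.capture("wrist");cv2.imwrite("pics/w4.png",im[:,:,::-1])
import pickle;pickle.dump(i,open("w4.pkl","wb"))
# where boards should appear
f=210/np.tan(np.radians(i["fov_y"])/2)
for p in[(.4565,-.2911,.01),(.6325,-.2175,.016),(.457,-.44,.05)]:
    q=np.array(i["R"])@p+i["t"];print(p,f*q[0]/q[2]+i["cx"],f*q[1]/q[2]+i["cy"])
E
```

```text
t 4.55 pos [ 0.4562 -0.2013  0.1786] w 0.0509 units [ 1.756e+00 -1.000e-03  2.311e+00] rot [0.001 0.    0.004]
(0.4565, -0.2911, 0.01) 279.8209095053617 97.62902938935746
(0.6325, -0.2175, 0.016) 99.74700490784608 175.37548808122918
(0.457, -0.44, 0.05) 279.93872879868087 -127.80200389958856
```

View pics/w4.png

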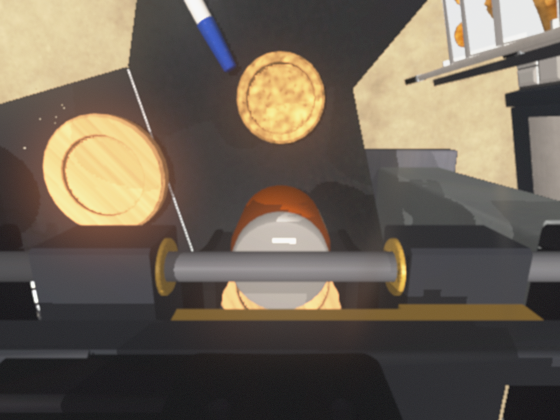

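Wrist picture: coaster at (281,97), medium board at about (105,172), jar in hand at (280,245).

```bash
python3 - <<'E'
from h import *
import pickle;i=pickle.load(open("w4.pkl","rb"))
im=cv2.imread("pics/w4.png");H,s,V=cv2.split(cv2.cvtColor(im,cv2.COLOR_BGR2HSV))
for k,sd,z in[("co",(281,97),.01),("med",(105,172),.016)]:
    m=(H>8)&(H<28)&(s>60)&(V>130)
    m=cv2.morphologyEx(m.astype(np.uint8),cv2.MORPH_OPEN,np.ones((3,3)))
    if k=="med":m[218:]=0
    else:m[:,345:]=0
    h,_=blob(m,sd);d=dense(h)
    if k=="med":d=d[d[:,1]<215]
    P,c=cast(i,d,z);print(k,cv2.boundingRect(h),np.round(circ(P,c,False),4),np.round(circ(P,c,True),4),c)
E
```

```text
co (236, 51, 89, 93) [ 0.4562 -0.2902  0.0416] [ 0.4562 -0.2904  0.0415] [ 0.45674895 -0.26776804  0.32579505]
med (42, 113, 127, 105) [ 0.6273 -0.2165  0.0609] [ 0.6285 -0.2168  0.0599] [ 0.45674895 -0.26776804  0.32579505]
```

Call:
move_arm:
  commands:
    - {"xyz":[0.9,0,0],"delta_rot":[0,0,0],"grip":0.4}
    - {"xyz":[1.74,0,0.2],"delta_rot":[0,0,0],"grip":0.4}
    - {"xyz":[1.74,0,1.0],"delta_rot":[0,0,0],"grip":0.4}
    - {"xyz":[1.74,0,1.8],"delta_rot":[0,0,0],"grip":0.4}
    - {"xyz":[1.74,0,2.1],"delta_rot":[0,0,0],"grip":0.4}

```text
t: 5.22
tool_pos: [0.4557, -0.2864, 0.0719]
orientation: [2.227, -2.213, -0.007]
ft_force: [-1.0, 0.5, -2.3]
width: 0.0511
grip_force: 25.0
```

Call:
move_arm:
  commands:
    - {"xyz":[0,0,0.05],"delta_rot":[0,0,0],"grip":0.4}
    - {"xyz":[0,0,0.1],"delta_rot":[0,0,0],"grip":0.4}
    - {"xyz":[0,0,0.14],"delta_rot":[0,0,0],"grip":0.4}
    - {"xyz":[0,0,0.14],"delta_rot":[0,0,0],"grip":0.4}

```text
t: 5.72
tool_pos: [0.4574, -0.2879, 0.0678]
orientation: [-2.227, 2.215, -0.002]
ft_force: [0.4, -0.1, -3.2]
width: 0.0511
grip_force: 25.0
```

Call:
move_arm:
  commands:
    - {"xyz":[0,0,0.03],"delta_rot":[0,0,0],"grip":0.4}
    - {"xyz":[0,0,0.06],"delta_rot":[0,0,0],"grip":0.4}
    - {"xyz":[0,0,0.08],"delta_rot":[0,0,0],"grip":0.4}
    - {"xyz":[0,0,0.1],"delta_rot":[0,0,0],"grip":0.4}

```text
t: 6.22
tool_pos: [0.457, -0.288, 0.0629]
orientation: [2.227, -2.215, 0.0]
ft_force: [-3.2, 0.8, 8.2]
width: 0.0511
grip_force: 25.0
```

Contact at 8 N. Release and rise.

Call:
move_arm:
  commands:
    - {"xyz":[0,0,-0.04],"delta_rot":[0,0,0],"grip":0.6}
    - {"xyz":[0,0,-0.04],"delta_rot":[0,0,0],"grip":0.8}
    - {"xyz":[0,0,-0.04],"delta_rot":[0,0,0],"grip":1}
    - {"xyz":[0,0,-0.04],"delta_rot":[0,0,0],"grip":1}
    - {"xyz":[0,0,-0.5],"delta_rot":[0,0,0],"grip":1}

```text
t: 6.85
tool_pos: [0.4558, -0.2874, 0.0857]
orientation: [2.225, -2.215, -0.006]
ft_force: [0.5, 0.2, 0.5]
width: 0.0823
grip_force: 0.0
```

Call:
move_arm:
  commands:
    - {"xyz":[0,0,-1],"delta_rot":[0,0,0],"grip":1}
    - {"xyz":[-0.8,0,-1.8],"delta_rot":[0,0,0],"grip":1}
    - {"xyz":[-1.7,0,-2.2],"delta_rot":[0,0,0],"grip":1}
    - {"xyz":[-2.2,0,-2.2],"delta_rot":[0,0,0],"grip":1}
    - {"xyz":[-2.2,0,-2.2],"delta_rot":[0,0,0],"grip":1}

```text
t: 7.48
tool_pos: [0.4566, -0.1766, 0.1977]
orientation: [-2.229, 2.212, -0.001]
ft_force: [0.2, -1.0, 0.2]
width: 0.0872
grip_force: 0.0
```

```bash
python3 go.py .402 .077 .150; python3 - <<'E'
from h import *
i=manip.camera_info("wrist");im=manip.capture("wrist");cv2.imwrite("pics/w5.png",im[:,:,::-1])
import pickle;pickle.dump(i,open("w5.pkl","wb"))
E
```

```text
t 7.475 pos [ 0.4566 -0.1766  0.1977] w 0.0872 units [-5.081  1.053  0.953] rot [-0.001  0.     0.008]
```

View pics/w5.png

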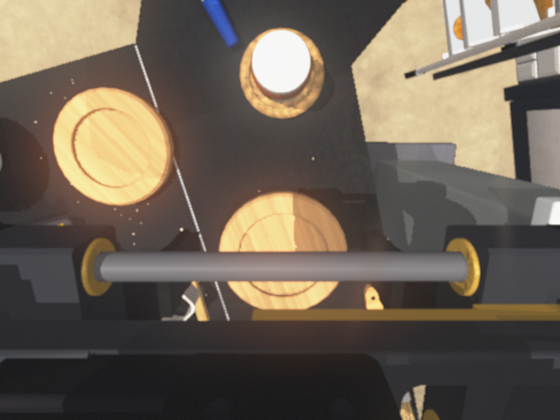

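Wrist picture: the jar stands on the coaster at (281,61), the medium board is at (113,146), and the large board is at (283,250). Checking these numerically.

```bash
python3 - <<'E'
from h import *
import pickle;i=pickle.load(open("w5.pkl","rb"))
im=cv2.imread("pics/w5.png");H,s,V=cv2.split(cv2.cvtColor(im,cv2.COLOR_BGR2HSV))
m0=cv2.morphologyEx(((H>8)&(H<28)&(s>60)&(V>130)).astype(np.uint8),cv2.MORPH_OPEN,np.ones((3,3)));m0[225:]=0
for k,sd,z,m in[("lid",(281,61),.076,(s<60)&(V>150)),("med",(105,150),.016,m0),("large",(260,210),.016,m0)]:
    h,_=blob(m,sd);d=dense(h);d=d[d[:,1]<222]
    P,c=cast(i,d,z);print(k,cv2.boundingRect(h),np.round(circ(P,c,False),4),np.round(circ(P,c,True),4))
E
```

```text
lid (252, 30, 59, 64) [ 0.4569 -0.2895  0.023 ] [ 0.4569 -0.2897  0.0228]
med (52, 87, 122, 119) [ 0.6279 -0.2166  0.0605] [ 0.6291 -0.2165  0.0597]h.py:19: RuntimeWarning: Mean of empty slice.
  r=least_squares(lambda a:np.hypot(*(p-a[:2]).T)-a[2],[*p.mean(0),.05],loss="soft_l1",f_scale=.001).x
  ret = um.true_divide(
Traceback (most recent call last):
  File "h.py", line 19, in circ
    r=least_squares(lambda a:np.hypot(*(p-a[:2]).T)-a[2],[*p.mean(0),.05],loss="soft_l1",f_scale=.001).x
      ~~~~~~~~~~~~~^^^^^^^^^^^^^^^^^^^^^^^^^^^^^^^^^^^^^^^^^^^^^^^^^^^^^^^^^^^^^^^^^^^^^^^^^^^^^^^^^^^
ValueError: Initial guess is outside of provided bounds
```

Call:
move_arm:
  commands:
    - {"xyz":[-1.1,0.25,0],"delta_rot":[0,0,0],"grip":0.8}
    - {"xyz":[-2.2,0.5,0],"delta_rot":[0,0,0],"grip":0.6}
    - {"xyz":[-3.3,0.75,0],"delta_rot":[0,0,0],"grip":0.4}
    - {"xyz":[-4.3,1.0,0.3],"delta_rot":[0,0,0],"grip":0.4}
    - {"xyz":[-5.08,1.08,0.9],"delta_rot":[0,0,0],"grip":0.4}

```text
t: 8.15
tool_pos: [0.4019, 0.0774, 0.1525]
orientation: [-2.225, 2.213, -0.002]
ft_force: [0.4, 0.7, -1.0]
width: 0.0451
grip_force: 0.0
```

Call:
move_arm:
  commands:
    - {"xyz":[0,0,0],"delta_rot":[0,0,0],"grip":0.4}
    - {"xyz":[0,0,0],"delta_rot":[0,0,0],"grip":0.4}

```text
t: 8.4
tool_pos: [0.4017, 0.0754, 0.1521]
orientation: [2.226, -2.216, 0.001]
ft_force: [1.1, -0.0, 0.6]
width: 0.0361
grip_force: 0.0
```

```bash
python3 go.py .402 .077 .079
```

```text
t 8.4 pos [0.4017 0.0754 0.1521] w 0.0361 units [-0.034 -0.006  1.462] rot [ 0.    -0.001  0.005]
```

Call:
move_arm:
  commands:
    - {"xyz":[-0.03,0,0.6],"delta_rot":[0,0,0],"grip":0.4}
    - {"xyz":[-0.03,0,1.2],"delta_rot":[0,0,0],"grip":0.4}
    - {"xyz":[-0.03,0,1.46],"delta_rot":[0,0,0],"grip":0.4}
    - {"xyz":[-0.03,0,1.46],"delta_rot":[0,0,0],"grip":0.4}
  force: 40

```text
t: 8.9
tool_pos: [0.4015, 0.0761, 0.0788]
orientation: [2.223, -2.217, -0.0]
ft_force: [0.1, -0.7, 0.3]
width: 0.0348
grip_force: 0.0
```

Call:
move_arm:
  commands:
    - {"xyz":[0,0,0],"delta_rot":[0,0,0],"grip":0.2}
    - {"xyz":[0,0,0],"delta_rot":[0,0,0],"grip":0.1}
    - {"xyz":[0,0,0],"delta_rot":[0,0,0],"grip":0}
    - {"xyz":[0,0,0],"delta_rot":[0,0,0],"grip":0}
    - {"xyz":[0,0,0],"delta_rot":[0,0,0],"grip":0}
  force: 40

```text
t: 9.52
tool_pos: [0.4016, 0.0775, 0.0795]
orientation: [-2.227, 2.215, -0.001]
ft_force: [0.2, -1.2, 3.3]
width: 0.0083
grip_force: 38.5
```

Call:
move_arm:
  commands:
    - {"xyz":[0,0,-0.1],"delta_rot":[0,0,0],"grip":0}
    - {"xyz":[0,0,-0.2],"delta_rot":[0,0,0],"grip":0}
    - {"xyz":[0,0,-0.3],"delta_rot":[0,0,0],"grip":0}
    - {"xyz":[0,0,-0.4],"delta_rot":[0,0,0],"grip":0}
    - {"xyz":[0,0,-0.4],"delta_rot":[0,0,0],"grip":0}

```text
t: 10.15
tool_pos: [0.4014, 0.0775, 0.0994]
orientation: [-2.226, 2.215, -0.0]
ft_force: [0.4, 0.5, -2.3]
width: 0.0086
grip_force: 38.5
```

```bash
python3 - <<'E'
from h import *
a=manip.capture("scene")[180:320,130:290];b=manip.capture("side")[180:320,240:400]
cv2.imwrite("pics/c6.png",cv2.resize(np.hstack([a,b])[:,:,::-1],(800,350)))
E
```

```text
(no output)
```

View pics/c6.png

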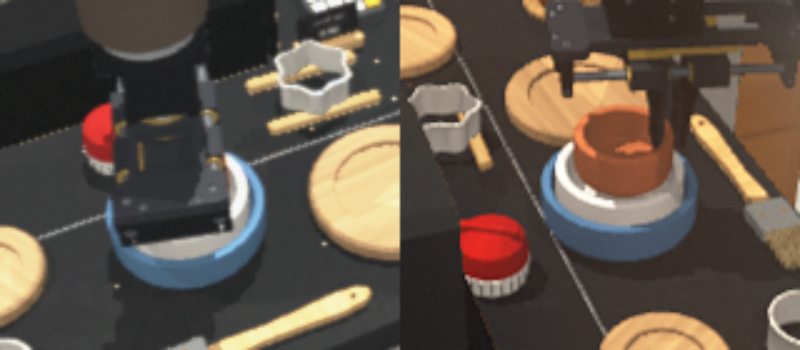

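The bowl is lifted and level, clear inside the medium one. I'll check the small board from the first wrist picture while lifting further.

```bash
python3 - <<'E'
from h import *
i=dict(manip.camera_info("wrist"));i["R"]=np.array([[-0.90887956,-0.41705643,0.00136995],[-0.40428244,0.88183888,0.24272598],[-0.10243851,0.22005484,-0.97009392]]);i["t"]=np.array([0.44174538,-0.16471594,0.3547596])
im=cv2.imread("pics/w1.png");H,s,V=cv2.split(cv2.cvtColor(im,cv2.COLOR_BGR2HSV))
m=cv2.morphologyEx(((H>8)&(H<28)&(s>60)&(V>130)).astype(np.uint8),cv2.MORPH_OPEN,np.ones((3,3)));m[150:]=0
h,_=blob(m,(240,94));P,c=cast(i,dense(h),.016);print(cv2.boundingRect(h),np.round(circ(P,c,False),4),np.round(circ(P,c,True),4))
E
```

```text
(196, 48, 88, 93) [0.4234 0.243  0.048 ] [0.4232 0.2431 0.0481]
```

Call:
move_arm:
  commands:
    - {"xyz":[0,0,-0.4],"delta_rot":[0,0,0],"grip":0}
    - {"xyz":[0,0,-0.8],"delta_rot":[0,0,0],"grip":0}
    - {"xyz":[-0.4,0,-1.0],"delta_rot":[0,0,0],"grip":0}
    - {"xyz":[-1.0,0,-1.0],"delta_rot":[0,0,0],"grip":0}
    - {"xyz":[-1.7,0.1,-1.0],"delta_rot":[0,0,0],"grip":0}

```text
t: 10.88
tool_pos: [0.3957, 0.163, 0.149]
orientation: [2.226, -2.217, -0.0]
ft_force: [1.1, 0.4, -2.1]
width: 0.0088
grip_force: 38.5
```

Call:
move_arm:
  commands:
    - {"xyz":[-0.7,0.1,0],"delta_rot":[0,0,0],"grip":0}
    - {"xyz":[-1.4,0.15,0.2],"delta_rot":[0,0,0],"grip":0}
    - {"xyz":[-1.62,0.17,0.7],"delta_rot":[0,0,0],"grip":0}
    - {"xyz":[-1.62,0.17,1.2],"delta_rot":[0,0,0],"grip":0}
    - {"xyz":[-1.62,0.17,1.4],"delta_rot":[0,0,0],"grip":0}

```text
t: 11.5
tool_pos: [0.386, 0.2425, 0.0775]
orientation: [2.224, -2.213, 0.0]
ft_force: [-0.8, -0.0, -1.9]
width: 0.0086
grip_force: 38.6
```

Call:
move_arm:
  commands:
    - {"xyz":[0,0,0.05],"delta_rot":[0,0,0],"grip":0}
    - {"xyz":[0,0,0.1],"delta_rot":[0,0,0],"grip":0}
    - {"xyz":[0,0,0.15],"delta_rot":[0,0,0],"grip":0}
    - {"xyz":[0,0,0.15],"delta_rot":[0,0,0],"grip":0}

```text
t: 12.0
tool_pos: [0.387, 0.2433, 0.0718]
orientation: [-2.226, 2.216, 0.0]
ft_force: [0.6, -0.2, -1.5]
width: 0.0087
grip_force: 38.6
```

Call:
move_arm:
  commands:
    - {"xyz":[0,0,0.04],"delta_rot":[0,0,0],"grip":0}
    - {"xyz":[0,0,0.08],"delta_rot":[0,0,0],"grip":0}
    - {"xyz":[0,0,0.12],"delta_rot":[0,0,0],"grip":0}
    - {"xyz":[0,0,0.14],"delta_rot":[0,0,0],"grip":0}
    - {"xyz":[0,0,0.14],"delta_rot":[0,0,0],"grip":0}

```text
t: 12.62
tool_pos: [0.3868, 0.2433, 0.0644]
orientation: [2.227, -2.216, 0.0]
ft_force: [-0.9, -0.3, -2.4]
width: 0.0084
grip_force: 38.6
```

Call:
move_arm:
  commands:
    - {"xyz":[0,0,0.02],"delta_rot":[0,0,0],"grip":0}
    - {"xyz":[0,0,0.04],"delta_rot":[0,0,0],"grip":0}
    - {"xyz":[0,0,0.04],"delta_rot":[0,0,0],"grip":0}

```text
t: 13.0
tool_pos: [0.3869, 0.2434, 0.0627]
orientation: [-2.227, 2.216, -0.0]
ft_force: [-1.2, -0.1, -0.0]
width: 0.0084
grip_force: 38.6
```

Call:
move_arm:
  commands:
    - {"xyz":[0,0,0.02],"delta_rot":[0,0,0],"grip":0}
    - {"xyz":[0,0,0.02],"delta_rot":[0,0,0],"grip":0.15}
    - {"xyz":[0,0,0.02],"delta_rot":[0,0,0],"grip":0.3}
    - {"xyz":[0,0,0.0],"delta_rot":[0,0,0],"grip":0.35}
    - {"xyz":[0,0,-0.1],"delta_rot":[0,0,0],"grip":0.4}

```text
t: 13.62
tool_pos: [0.3867, 0.2431, 0.0674]
orientation: [2.226, -2.215, 0.0]
ft_force: [-0.3, -0.4, 0.1]
width: 0.0316
grip_force: 0.0
```

Call:
move_arm:
  commands:
    - {"xyz":[0,0,-0.5],"delta_rot":[0,0,0],"grip":0.4}
    - {"xyz":[0,0,-1.2],"delta_rot":[0,0,0],"grip":0.4}
    - {"xyz":[0,0,-2.2],"delta_rot":[0,0,0],"grip":0.4}
    - {"xyz":[0.5,-0.4,-2.8],"delta_rot":[0,0,0],"grip":0.4}
    - {"xyz":[1.3,-0.6,-2.8],"delta_rot":[0,0,0],"grip":0.4}

```text
t: 14.25
tool_pos: [0.4193, 0.1795, 0.2108]
orientation: [-2.224, 2.208, -0.002]
ft_force: [0.7, -0.3, 0.6]
width: 0.035
grip_force: 0.0
```

```bash
python3 go.py .390 .077 .13; python3 - <<'E'
from h import *
i=manip.camera_info("wrist");im=manip.capture("wrist");cv2.imwrite("pics/w7.png",im[:,:,::-1])
H,s,V=cv2.split(cv2.cvtColor(im[:,:,::-1].copy(),cv2.COLOR_BGR2HSV))
f=210/np.tan(np.radians(i["fov_y"])/2)
p=lambda x:(lambda q:(int(f*q[0]/q[2]+i["cx"]),int(f*q[1]/q[2]+i["cy"])))(np.array(i["R"])@x+i["t"])
for k,x,m in[("blue",(.438,.077,.046),(H>95)&(H<125)&(s>80)&(V>60)),("white",(.438,.077,.061),(s<60)&(V>120))]:
    h,_=blob(m,p(x));P,c=cast(i,dense(h),x[2]);print(k,p(x),cv2.boundingRect(h),np.round(circ(P,c,False),4))
for n in["scene","side"]:
    j=manip.camera_info(n);a=manip.capture(n)[:,:,::-1].copy();cv2.imwrite(f"pics/{n}7.png",a);H,s,V=cv2.split(cv2.cvtColor(a,cv2.COLOR_BGR2HSV))
    h,_=blob((H<14)&(s>110)&(V>60),(124,280) if n=="scene" else (347,315));P,c=cast(j,dense(h),.059);print(n,cv2.boundingRect(h),np.round(circ(P,c),4))
E
```

```text
t 14.25 pos [0.4193 0.1795 0.2108] w 0.035 units [2.053 0.611 1.602] rot [-0.006  0.005  0.007]
blue (261, 81) (193, 4, 138, 147) [0.438  0.0761 0.0632]
white (260, 79) (201, 14, 119, 127) [0.4384 0.077  0.0518]
scene (110, 260, 31, 39) [0.4467 0.2396 0.018 ]
side (325, 290, 47, 47) [0.4236 0.2434 0.0398]
```

Side view puts the small bowl at (.4236,.2434), R .0398, which is seated and centred. Next is the medium bowl, centre (.438,.077).

Call:
move_arm:
  commands:
    - {"xyz":[0.8,0.3,0.2],"delta_rot":[0,0,0],"grip":0.4}
    - {"xyz":[1.6,0.5,0.6],"delta_rot":[0,0,0],"grip":0.4}
    - {"xyz":[2.05,0.58,1.3],"delta_rot":[0,0,0],"grip":0.4}
    - {"xyz":[2.05,0.58,2.0],"delta_rot":[0,0,0],"grip":0.4}
    - {"xyz":[2.05,0.58,2.2],"delta_rot":[0,0,0],"grip":0.4}
  force: 50

```text
t: 15.02
tool_pos: [0.3877, 0.0754, 0.0961]
orientation: [2.225, -2.213, -0.001]
ft_force: [-0.1, 0.4, 0.6]
width: 0.0348
grip_force: 0.0
```

```bash
python3 go.py .3903 .077 .064
```

```text
t 15.025 pos [0.3877 0.0754 0.0961] w 0.0348 units [-0.033 -0.054  0.642] rot [ 0.003 -0.002  0.005]
```

Call:
move_arm:
  commands:
    - {"xyz":[-0.03,-0.03,0.4],"delta_rot":[0,0,0],"grip":0.4}
    - {"xyz":[-0.03,-0.03,0.64],"delta_rot":[0,0,0],"grip":0.4}
    - {"xyz":[-0.03,-0.03,0.64],"delta_rot":[0,0,0],"grip":0.4}
    - {"xyz":[-0.03,-0.03,0.64],"delta_rot":[0,0,0],"grip":0.2}
    - {"xyz":[-0.03,-0.03,0.64],"delta_rot":[0,0,0],"grip":0.1}
  force: 50

```text
t: 15.65
tool_pos: [0.3908, 0.0778, 0.0663]
orientation: [-2.226, 2.214, -0.001]
ft_force: [-0.7, -0.5, 0.0]
width: 0.0217
grip_force: 0.0
```

Call:
move_arm:
  commands:
    - {"xyz":[0,0,0],"delta_rot":[0,0,0],"grip":0}
    - {"xyz":[0,0,0],"delta_rot":[0,0,0],"grip":0}
    - {"xyz":[0,0,0],"delta_rot":[0,0,0],"grip":0}
  force: 50

```text
t: 16.02
tool_pos: [0.3905, 0.0775, 0.066]
orientation: [-2.227, 2.215, -0.0]
ft_force: [-1.3, -0.2, 5.3]
width: 0.0084
grip_force: 48.3
```

Call:
move_arm:
  commands:
    - {"xyz":[0,0,-0.1],"delta_rot":[0,0,0],"grip":0}
    - {"xyz":[0,0,-0.2],"delta_rot":[0,0,0],"grip":0}
    - {"xyz":[0,0,-0.4],"delta_rot":[0,0,0],"grip":0}
    - {"xyz":[0,0,-0.5],"delta_rot":[0,0,0],"grip":0}
    - {"xyz":[0,0,-0.5],"delta_rot":[0,0,0],"grip":0}

```text
t: 16.65
tool_pos: [0.3905, 0.0775, 0.0911]
orientation: [-2.226, 2.215, -0.0]
ft_force: [0.6, -0.0, -1.7]
width: 0.0085
grip_force: 48.3
```

Call:
move_arm:
  commands:
    - {"xyz":[0,0,-0.5],"delta_rot":[0,0,0],"grip":0}
    - {"xyz":[0,0,-1.1],"delta_rot":[0,0,0],"grip":0}
    - {"xyz":[0.7,0,-1.4],"delta_rot":[0,0,0],"grip":0}
    - {"xyz":[1.6,-0.1,-1.4],"delta_rot":[0,0,0],"grip":0}
    - {"xyz":[2.5,-0.3,-1.4],"delta_rot":[0,0,0],"grip":0}

```text
t: 17.27
tool_pos: [0.4055, -0.0487, 0.1607]
orientation: [-2.228, 2.214, 0.0]
ft_force: [0.4, 0.5, -1.5]
width: 0.0083
grip_force: 48.3
```

Call:
move_arm:
  commands:
    - {"xyz":[0.8,-0.2,0],"delta_rot":[0,0,0],"grip":0}
    - {"xyz":[1.6,-0.6,0],"delta_rot":[0,0,0],"grip":0}
    - {"xyz":[2.1,-1.3,0],"delta_rot":[0,0,0],"grip":0}
    - {"xyz":[2.1,-1.8,0],"delta_rot":[0,0,0],"grip":0}
    - {"xyz":[2.1,-1.8,0],"delta_rot":[0,0,0],"grip":0}

```text
t: 17.9
tool_pos: [0.4974, -0.1526, 0.1596]
orientation: [2.225, -2.216, -0.001]
ft_force: [-0.7, -0.4, -3.4]
width: 0.0081
grip_force: 48.4
```

```bash
python3 go.py .5813 -.2163 .063; python3 - <<'E'
from h import *
import pickle
i=manip.camera_info("wrist");im=manip.capture("wrist")[:,:,::-1].copy();cv2.imwrite("pics/w8.png",im);pickle.dump(i,open("w8.pkl","wb"))
E
```

```text
t 17.9 pos [ 0.4974 -0.1526  0.1596] w 0.0081 units [ 1.281 -1.675  1.93 ] rot [0.001 0.    0.004]
```

View pics/w8.png

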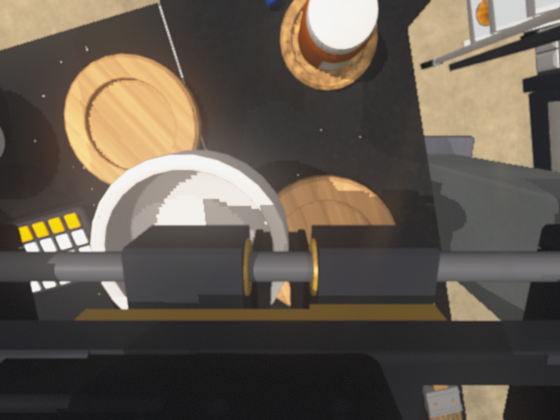

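Wrist picture: medium board centred at about (132,118), held white bowl at (190,235), jar at (335,30). I'll fit the board's free edge.

```bash
python3 - <<'E'
from h import *
import pickle;i=pickle.load(open("w8.pkl","rb"))
im=cv2.imread("pics/w8.png");H,s,V=cv2.split(cv2.cvtColor(im,cv2.COLOR_BGR2HSV))
m=cv2.morphologyEx(((H>8)&(H<28)&(s>60)&(V>110)).astype(np.uint8),cv2.MORPH_OPEN,np.ones((3,3)));m[:, 215:]=0;m[148:]=0
h,_=blob(m,(132,118));d=dense(h);d=d[d[:,1]<140];P,c=cast(i,d,.016)
print(cv2.boundingRect(h),np.round(circ(P,c,False),4),np.round(circ(P,c),4))
E
```

```text
(63, 53, 138, 95) [ 0.6284 -0.2156  0.0603] [ 0.6289 -0.2162  0.0598]
```

Call:
move_arm:
  commands:
    - {"xyz":[0.6,-0.8,0],"delta_rot":[0,0,0],"grip":0}
    - {"xyz":[1.1,-1.4,0.1],"delta_rot":[0,0,0],"grip":0}
    - {"xyz":[1.27,-1.68,0.5],"delta_rot":[0,0,0],"grip":0}
    - {"xyz":[1.27,-1.68,1.1],"delta_rot":[0,0,0],"grip":0}
    - {"xyz":[1.27,-1.68,1.55],"delta_rot":[0,0,0],"grip":0}

```text
t: 18.58
tool_pos: [0.579, -0.2147, 0.0814]
orientation: [2.226, -2.215, -0.004]
ft_force: [-0.0, -0.7, -1.8]
width: 0.0086
grip_force: 48.3
```

Call:
move_arm:
  commands:
    - {"xyz":[0,0,0.05],"delta_rot":[0,0,0],"grip":0}
    - {"xyz":[0,0,0.1],"delta_rot":[0,0,0],"grip":0}
    - {"xyz":[0,0,0.15],"delta_rot":[0,0,0],"grip":0}
    - {"xyz":[0,0,0.18],"delta_rot":[0,0,0],"grip":0}
    - {"xyz":[0,0,0.18],"delta_rot":[0,0,0],"grip":0}

```text
t: 19.2
tool_pos: [0.5807, -0.2152, 0.0744]
orientation: [-2.227, 2.216, -0.001]
ft_force: [0.4, -0.1, -1.1]
width: 0.0087
grip_force: 48.3
```

Call:
move_arm:
  commands:
    - {"xyz":[0,0,0.05],"delta_rot":[0,0,0],"grip":0}
    - {"xyz":[0,0,0.1],"delta_rot":[0,0,0],"grip":0}
    - {"xyz":[0,0,0.14],"delta_rot":[0,0,0],"grip":0}
    - {"xyz":[0,0,0.17],"delta_rot":[0,0,0],"grip":0}
    - {"xyz":[0,0,0.17],"delta_rot":[0,0,0],"grip":0}

```text
t: 19.82
tool_pos: [0.5806, -0.2152, 0.0653]
orientation: [2.227, -2.216, -0.0]
ft_force: [-0.8, -1.4, -2.1]
width: 0.0083
grip_force: 48.3
```

Call:
move_arm:
  commands:
    - {"xyz":[0,0,0.02],"delta_rot":[0,0,0],"grip":0}
    - {"xyz":[0,0,0.04],"delta_rot":[0,0,0],"grip":0}
    - {"xyz":[0,0,0.04],"delta_rot":[0,0,0],"grip":0}

```text
t: 20.2
tool_pos: [0.5807, -0.2153, 0.0636]
orientation: [-2.227, 2.216, -0.0]
ft_force: [-1.3, -0.1, -1.2]
width: 0.0083
grip_force: 48.3
```

Call:
move_arm:
  commands:
    - {"xyz":[0,0,0.02],"delta_rot":[0,0,0],"grip":0}
    - {"xyz":[0,0,0.03],"delta_rot":[0,0,0],"grip":0}
    - {"xyz":[0,0,0.03],"delta_rot":[0,0,0],"grip":0}

```text
t: 20.58
tool_pos: [0.5808, -0.2153, 0.0631]
orientation: [-2.227, 2.215, -0.001]
ft_force: [-2.7, 0.9, 5.3]
width: 0.0086
grip_force: 48.3
```

Contact. Release, rise and check.

Call:
move_arm:
  commands:
    - {"xyz":[0,0,0],"delta_rot":[0,0,0],"grip":0.15}
    - {"xyz":[0,0,0],"delta_rot":[0,0,0],"grip":0.3}
    - {"xyz":[0,0,0],"delta_rot":[0,0,0],"grip":0.35}
    - {"xyz":[0,0,-0.1],"delta_rot":[0,0,0],"grip":0.4}
    - {"xyz":[0,0,-0.6],"delta_rot":[0,0,0],"grip":0.4}

```text
t: 21.2
tool_pos: [0.5796, -0.215, 0.0908]
orientation: [2.225, -2.215, -0.005]
ft_force: [0.0, 0.3, 0.6]
width: 0.0336
grip_force: 0.0
```

Call:
move_arm:
  commands:
    - {"xyz":[0,0,-0.8],"delta_rot":[0,0,0],"grip":0.4}
    - {"xyz":[0,0,-1.6],"delta_rot":[0,0,0],"grip":0.4}
    - {"xyz":[-0.7,0.4,-2.2],"delta_rot":[0,0,0],"grip":0.4}
    - {"xyz":[-1.4,1,-2.2],"delta_rot":[0,0,0],"grip":0.4}
    - {"xyz":[-2,1.5,-2.2],"delta_rot":[0,0,0],"grip":0.4}

```text
t: 21.82
tool_pos: [0.5044, -0.1146, 0.2028]
orientation: [-2.226, 2.215, -0.001]
ft_force: [0.6, -0.8, 0.2]
width: 0.0347
grip_force: 0.0
```

```bash
python3 go.py .378 .077 .12; python3 - <<'E'
from h import *
import pickle
i=manip.camera_info("wrist");im=manip.capture("wrist")[:,:,::-1].copy();cv2.imwrite("pics/w9.png",im)
H,s,V=cv2.split(cv2.cvtColor(im,cv2.COLOR_BGR2HSV))
f=210/np.tan(np.radians(i["fov_y"])/2);q=np.array(i["R"])@(.629,-.2165,.03)+i["t"];print(f*q[0]/q[2]+i["cx"],f*q[1]/q[2]+i["cy"])
m=((H>8)&(H<28)&(s>60)&(V>110)).astype(np.uint8);m[225:]=0
for n in["scene","side"]:
    cv2.imwrite(f"pics/{n}9.png",manip.capture(n)[:,:,::-1])
E
```

```text
t 21.825 pos [ 0.5044 -0.1146  0.2028] w 0.0347 units [-3.845  2.511  1.654] rot [-0.002  0.     0.005]
149.0167125715197 83.96342776481717
```

View pics/w9.png

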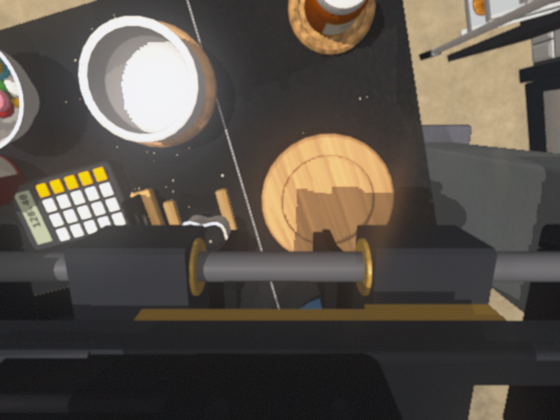

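Wrist picture: medium bowl on its board (rim centred near (139,80)); large board at (328,195), partly behind the gripper. Measure both.

```bash
python3 - <<'E'
from h import *
i=manip.camera_info("wrist")
im=cv2.imread("pics/w9.png");H,s,V=cv2.split(cv2.cvtColor(im,cv2.COLOR_BGR2HSV))
m=((s<60)&(V>100)).astype(np.uint8);m[:,:70]=0;m[160:]=0
h,_=blob(m,(90,80));P,c=cast(i,dense(h),.058);print("white",cv2.boundingRect(h),np.round(circ(P,c,False),4))
m=cv2.morphologyEx(((H>8)&(H<28)&(s>60)&(V>60)).astype(np.uint8),cv2.MORPH_OPEN,np.ones((3,3)));m[222:]=0;m[:,:240]=0;m[:70]=0;m[:,420:]=0
h,_=blob(m,(328,170));d=dense(h);d=d[d[:,1]<218];P,c=cast(i,d,.016);print("large",cv2.boundingRect(h),np.round(circ(P,c,False),4),np.round(circ(P,c),4))
E
```

```text
white (77, 14, 129, 131) [ 0.6257 -0.2145  0.0536]
large (250, 126, 161, 96) [ 0.452  -0.0933  0.0862] [ 0.4291 -0.1112  0.0638]
```

```bash
python3 - <<'E'
from h import *
i=manip.camera_info("wrist")
im=cv2.imread("pics/w9.png");H,s,V=cv2.split(cv2.cvtColor(im,cv2.COLOR_BGR2HSV))
m=((s<60)&(V>100)).astype(np.uint8);m[:,:70]=0;m[160:]=0
h,_=blob(m,(90,80));P,c=cast(i,dense(h),.058);print("white far",np.round(circ(P,c),4))
m=cv2.morphologyEx(((H>5)&(H<32)&(s>70)&(V>100)).astype(np.uint8),cv2.MORPH_OPEN,np.ones((3,3)));m[222:]=0;m[:,:255]=0;m[:120]=0;m[:,400:]=0
h,_=blob(m,(328,170));d=dense(h);d=d[d[:,1]<200];P,c=cast(i,d,.016);print("large",cv2.boundingRect(h),np.round(circ(P,c,False),4))
j=manip.camera_info("scene");im=cv2.imread("pics/scene9.png");H,s,V=cv2.split(cv2.cvtColor(im,cv2.COLOR_BGR2HSV))
m=((s<60)&(V>110)).astype(np.uint8);m[:140]=0;m[210:]=0;m[:,:285]=0;m[:,350:]=0
h,_=blob(m,(319,175));P,c=cast(j,dense(h),.058);print("scene white",cv2.boundingRect(h),np.round(circ(P,c),4))
a=im[130:270,230:390];b=cv2.imread("pics/side9.png")[140:280,200:360]
cv2.imwrite("pics/c9.png",cv2.resize(np.hstack([a,b]),(800,350)))
E
```

```text
white far [ 0.6276 -0.2152  0.0523]
large (261, 133, 134, 89) [ 0.454  -0.1004  0.0718]
scene white (298, 166, 45, 39) [ 0.6293 -0.2224  0.0479]
```

View pics/c9.png

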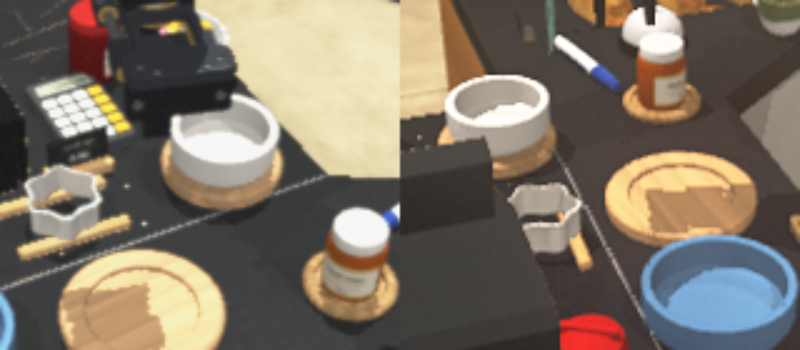

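Everything seated: medium bowl at (.6276,-.2152), R .052. Now the large bowl.

Call:
move_arm:
  commands:
    - {"xyz":[-0.8,0.6,0],"delta_rot":[0,0,0],"grip":0.4}
    - {"xyz":[-1.6,1.2,0],"delta_rot":[0,0,0],"grip":0.4}
    - {"xyz":[-2.5,1.8,0.4],"delta_rot":[0,0,0],"grip":0.4}
    - {"xyz":[-3.3,2.3,1.0],"delta_rot":[0,0,0],"grip":0.4}
    - {"xyz":[-3.83,2.51,1.7],"delta_rot":[0,0,0],"grip":0.4}
  force: 60

```text
t: 22.6
tool_pos: [0.3791, 0.0768, 0.1172]
orientation: [-2.226, 2.212, -0.001]
ft_force: [0.1, 0.0, 0.2]
width: 0.0348
grip_force: 0.0
```

Call:
move_arm:
  commands:
    - {"xyz":[0,0,0.3],"delta_rot":[0,0,0],"grip":0.4}
    - {"xyz":[0,0,0.3],"delta_rot":[0,0,0],"grip":0.4}

```text
t: 22.85
tool_pos: [0.3789, 0.0753, 0.1014]
orientation: [2.226, -2.214, -0.0]
ft_force: [0.6, 1.0, 0.1]
width: 0.0346
grip_force: 0.0
```

```bash
python3 go.py .3778 .077 .04
```

```text
t 22.85 pos [0.3789 0.0753 0.1014] w 0.0346 units [-0.037  0.02   1.228] rot [ 0.002 -0.002  0.005]
```

Call:
move_arm:
  commands:
    - {"xyz":[-0.03,0.01,0.6],"delta_rot":[0,0,0],"grip":0.4}
    - {"xyz":[-0.03,0.01,1.1],"delta_rot":[0,0,0],"grip":0.4}
    - {"xyz":[-0.03,0.01,1.2],"delta_rot":[0,0,0],"grip":0.4}
    - {"xyz":[-0.03,0.01,1.2],"delta_rot":[0,0,0],"grip":0.3}
    - {"xyz":[-0.03,0.01,1.2],"delta_rot":[0,0,0],"grip":0.15}
  force: 60

```text
t: 23.48
tool_pos: [0.3792, 0.0772, 0.043]
orientation: [-2.225, 2.214, -0.001]
ft_force: [0.4, -0.3, 0.4]
width: 0.023
grip_force: 0.0
```

Call:
move_arm:
  commands:
    - {"xyz":[0,0,0],"delta_rot":[0,0,0],"grip":0.05}
    - {"xyz":[0,0,0],"delta_rot":[0,0,0],"grip":0}
    - {"xyz":[0,0,0],"delta_rot":[0,0,0],"grip":0}
    - {"xyz":[0,0,0],"delta_rot":[0,0,0],"grip":0}
  force: 60

```text
t: 23.98
tool_pos: [0.3789, 0.0772, 0.0426]
orientation: [-2.226, 2.214, -0.001]
ft_force: [-0.6, 0.2, 5.8]
width: 0.0076
grip_force: 60.4
```

Call:
move_arm:
  commands:
    - {"xyz":[0,0,-0.1],"delta_rot":[0,0,0],"grip":0}
    - {"xyz":[0,0,-0.3],"delta_rot":[0,0,0],"grip":0}
    - {"xyz":[0,0,-0.7],"delta_rot":[0,0,0],"grip":0}
    - {"xyz":[0,0,-1.2],"delta_rot":[0,0,0],"grip":0}
    - {"xyz":[0.5,0,-1.4],"delta_rot":[0,0,0],"grip":0}

```text
t: 24.6
tool_pos: [0.3792, 0.0526, 0.1138]
orientation: [-2.228, 2.211, -0.001]
ft_force: [-0.1, -0.1, -2.9]
width: 0.008
grip_force: 60.4
```

Call:
move_arm:
  commands:
    - {"xyz":[0.9,-0.1,0],"delta_rot":[0,0,0],"grip":0}
    - {"xyz":[1.9,-0.2,0],"delta_rot":[0,0,0],"grip":0}
    - {"xyz":[2.7,-0.3,0],"delta_rot":[0,0,0],"grip":0}
    - {"xyz":[3.05,-0.3,0.2],"delta_rot":[0,0,0],"grip":0}
    - {"xyz":[3.05,-0.3,0.6],"delta_rot":[0,0,0],"grip":0}

```text
t: 25.22
tool_pos: [0.3941, -0.1019, 0.0824]
orientation: [-2.223, 2.218, -0.001]
ft_force: [0.7, 0.7, -2.1]
width: 0.0078
grip_force: 60.8
```

Call:
move_arm:
  commands:
    - {"xyz":[0,0,0.1],"delta_rot":[0,0,0],"grip":0}
    - {"xyz":[0,0,0.2],"delta_rot":[0,0,0],"grip":0}
    - {"xyz":[0,0,0.3],"delta_rot":[0,0,0],"grip":0}
    - {"xyz":[0,0,0.3],"delta_rot":[0,0,0],"grip":0}

```text
t: 25.72
tool_pos: [0.394, -0.1005, 0.067]
orientation: [2.227, -2.215, -0.0]
ft_force: [0.1, -0.3, -1.5]
width: 0.0077
grip_force: 60.8
```

```bash
python3 go.py .394 -.1003 .0536; python3 - <<'E'
from h import *
for n in["scene","side"]:
    j=manip.camera_info(n);im=manip.capture(n)[:,:,::-1].copy();cv2.imwrite(f"pics/{n}10.png",im);H,s,V=cv2.split(cv2.cvtColor(im,cv2.COLOR_BGR2HSV))
    h,_=blob((H>95)&(H<125)&(s>80)&(V>60),(287,256) if n=="scene" else (312,218));P,c=cast(j,dense(h),.068);print(n,cv2.boundingRect(h),np.round(circ(P,c),4))
E
```

```text
t 25.725 pos [ 0.394  -0.1005  0.067 ] w 0.0077 units [-0.003  0.     0.268] rot [ 0.    -0.     0.006]
scene (260, 221, 25, 46) [ 0.4926 -0.0675  0.0105]
side (285, 182, 54, 40) [ 0.4543 -0.11    0.062 ]
```

Call:
move_arm:
  commands:
    - {"xyz":[0,0,0.06],"delta_rot":[0,0,0],"grip":0}
    - {"xyz":[0,0,0.12],"delta_rot":[0,0,0],"grip":0}
    - {"xyz":[0,0,0.17],"delta_rot":[0,0,0],"grip":0}
    - {"xyz":[0,0,0.21],"delta_rot":[0,0,0],"grip":0}
    - {"xyz":[0,0,0.21],"delta_rot":[0,0,0],"grip":0}

```text
t: 26.45
tool_pos: [0.3942, -0.1005, 0.057]
orientation: [-2.227, 2.215, -0.0]
ft_force: [-3.3, 3.4, 6.7]
width: 0.0081
grip_force: 61.2
```

Call:
move_arm:
  commands:
    - {"xyz":[0,0,0.02],"delta_rot":[0,0,0],"grip":0}
    - {"xyz":[0,0,0.04],"delta_rot":[0,0,0],"grip":0}
    - {"xyz":[0,0,0.04],"delta_rot":[0,0,0],"grip":0}

```text
t: 26.82
tool_pos: [0.3939, -0.1003, 0.0554]
orientation: [-2.227, 2.215, 0.0]
ft_force: [-4.5, 6.3, 11.1]
width: 0.0077
grip_force: 62.0
```

Contact came about 3 mm early with some sideways force; look.

```bash
python3 - <<'E'
from h import *
a=manip.capture("scene")[200:300,220:350];b=manip.capture("side")[150:250,250:380]
cv2.imwrite("pics/c11.png",cv2.resize(np.hstack([a,b])[:,:,::-1],(800,308),interpolation=cv2.INTER_CUBIC))
print(manip.get_state()["torque"],manip.get_state()["ft_force"])
E
```

```text
[ 1.56716396  1.27131416 -0.00622482] [-4.28545059  5.63158442 11.2157389 ]
```

View pics/c11.png

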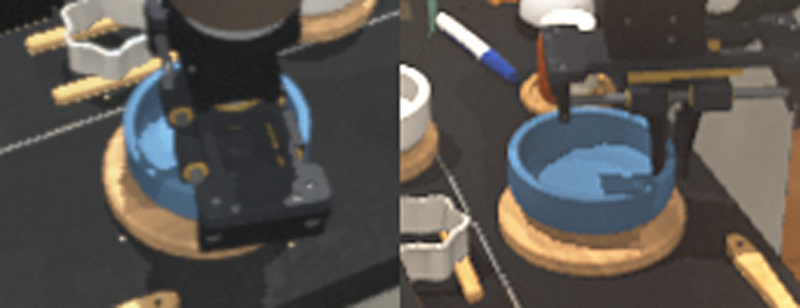

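The bowl sits several mm toward −y of the board (left gap in the scene view is too wide), so its foot is on the lip. I'll lift and re-measure.

Call:
move_arm:
  commands:
    - {"xyz":[0,0,-0.1],"delta_rot":[0,0,0],"grip":0}
    - {"xyz":[0,0,-0.25],"delta_rot":[0,0,0],"grip":0}
    - {"xyz":[0,0,-0.25],"delta_rot":[0,0,0],"grip":0}

```text
t: 27.3
tool_pos: [0.3945, -0.1007, 0.0675]
orientation: [-2.226, 2.215, -0.001]
ft_force: [-0.4, -0.1, -2.3]
width: 0.0078
grip_force: 61.8
```

```bash
python3 - <<'E'
from h import *
st=manip.get_state();print(st["tool_pos"],st["ft_force"]);zr=.046+st["tool_pos"][2]-.0426
for n,sd in[("scene",(260,240)),("side",(312,218))]:
    j=manip.camera_info(n);im=manip.capture(n)[:,:,::-1].copy();cv2.imwrite(f"pics/{n}12.png",im);H,s,V=cv2.split(cv2.cvtColor(im,cv2.COLOR_BGR2HSV))
    h,m=blob((H>95)&(H<125)&(s>80)&(V>40),sd);P,c=cast(j,dense(h,300),zr)
    print(n,cv2.boundingRect(h))
    # fixed-radius fit, outline points on the far side, bad chords (occlusion) rejected
    p=P[:,:2];a=np.array([.454,-.105])
    for _ in range(15):
        u=a-c[:2];u/=np.linalg.norm(u);d=np.hypot(*(p-a).T)
        k=(np.abs(d-.064)<(.008 if _<8 else .003))&((p-a)@u>-.01)
        a=least_squares(lambda x:np.hypot(*(p[k]-x).T)-.064,a,loss="soft_l1",f_scale=.001).x
    print(np.round(a,4),k.sum(),"ang",np.round(np.degrees(np.arctan2(*(p[k]-a).T[::-1]))[::12]))
E
```

```text
[ 0.39451863 -0.10068281  0.06749442] [-0.43443199 -0.0666291  -2.29513213]
scene (260, 220, 25, 47)
[ 0.4496 -0.1063] 67 ang [85. 74. 63. 53. 42. 32.]
side (285, 182, 54, 40)
[ 0.4569 -0.1035] 110 ang [-139. -158. -178.  -21.  -42.  -58.  -73.  -86.  -99. -112.]
```

Both views agree the bowl has swung roughly 6–7 mm toward −y in the grip. I'll shift and lower again.

Call:
move_arm:
  commands:
    - {"xyz":[-0.13,0.03,0],"delta_rot":[0,0,0],"grip":0}
    - {"xyz":[-0.13,0.03,0.06],"delta_rot":[0,0,0],"grip":0}
    - {"xyz":[-0.13,0.03,0.12],"delta_rot":[0,0,0],"grip":0}
    - {"xyz":[-0.13,0.03,0.17],"delta_rot":[0,0,0],"grip":0}
    - {"xyz":[-0.13,0.03,0.2],"delta_rot":[0,0,0],"grip":0}

```text
t: 28.02
tool_pos: [0.3925, -0.0942, 0.0568]
orientation: [2.227, -2.216, -0.0]
ft_force: [0.4, -0.1, -2.9]
width: 0.0077
grip_force: 61.8
```

Call:
move_arm:
  commands:
    - {"xyz":[0,0,0.02],"delta_rot":[0,0,0],"grip":0}
    - {"xyz":[0,0,0.03],"delta_rot":[0,0,0],"grip":0}
    - {"xyz":[0,0,0.03],"delta_rot":[0,0,0],"grip":0}

```text
t: 28.4
tool_pos: [0.3926, -0.0942, 0.0556]
orientation: [-2.227, 2.216, -0.0]
ft_force: [1.0, 0.6, -2.0]
width: 0.0081
grip_force: 61.8
```

Free of the lip now (no contact at .0556, below the earlier contact). Continue.

Call:
move_arm:
  commands:
    - {"xyz":[0,0,0.02],"delta_rot":[0,0,0],"grip":0}
    - {"xyz":[0,0,0.03],"delta_rot":[0,0,0],"grip":0}
    - {"xyz":[0,0,0.03],"delta_rot":[0,0,0],"grip":0}

```text
t: 28.78
tool_pos: [0.3925, -0.0942, 0.0541]
orientation: [2.227, -2.216, -0.0]
ft_force: [-0.2, -0.5, -1.7]
width: 0.0078
grip_force: 61.8
```

Call:
move_arm:
  commands:
    - {"xyz":[0,0,0.01],"delta_rot":[0,0,0],"grip":0}
    - {"xyz":[0,0,0.02],"delta_rot":[0,0,0],"grip":0}
    - {"xyz":[0,0,0.02],"delta_rot":[0,0,0],"grip":0}

```text
t: 29.15
tool_pos: [0.3923, -0.0944, 0.0535]
orientation: [2.227, -2.215, -0.0]
ft_force: [-2.7, -1.2, 6.8]
width: 0.0075
grip_force: 61.9
```

Contact at .0535, exactly the expected height. Release, rise and verify everything.

Call:
move_arm:
  commands:
    - {"xyz":[0,0,0],"delta_rot":[0,0,0],"grip":0.15}
    - {"xyz":[0,0,0],"delta_rot":[0,0,0],"grip":0.3}
    - {"xyz":[0,0,0],"delta_rot":[0,0,0],"grip":0.35}
    - {"xyz":[0,0,-0.1],"delta_rot":[0,0,0],"grip":0.35}
    - {"xyz":[0,0,-0.6],"delta_rot":[0,0,0],"grip":0.4}

```text
t: 29.78
tool_pos: [0.3915, -0.0943, 0.0826]
orientation: [2.225, -2.214, -0.004]
ft_force: [0.1, -0.4, 1.0]
width: 0.0325
grip_force: 0.0
```

Call:
move_arm:
  commands:
    - {"xyz":[0,0,-0.8],"delta_rot":[0,0,0],"grip":0.4}
    - {"xyz":[0,0,-1.6],"delta_rot":[0,0,0],"grip":0.4}
    - {"xyz":[-0.7,0,-2.2],"delta_rot":[0,0,0],"grip":0.4}
    - {"xyz":[-1.5,0,-2.2],"delta_rot":[0,0,0],"grip":0.4}
    - {"xyz":[-2.2,0,-2.2],"delta_rot":[0,0,0],"grip":0.4}

```text
t: 30.4
tool_pos: [0.392, 0.0171, 0.1939]
orientation: [-2.225, 2.215, -0.001]
ft_force: [0.8, -0.0, -0.5]
width: 0.0349
grip_force: 0.0
```

```bash
python3 - <<'E'
from h import *
i=manip.camera_info("wrist");w=manip.capture("wrist")[:,:,::-1].copy();cv2.imwrite("pics/w13.png",w)
sc=manip.capture("scene")[:,:,::-1].copy();si=manip.capture("side")[:,:,::-1].copy();cv2.imwrite("pics/scene13.png",sc);cv2.imwrite("pics/side13.png",si)
f=210/np.tan(np.radians(i["fov_y"])/2);q=np.array(i["R"])@(.454,-.1,.057)+i["t"];sd=(int(f*q[0]/q[2]+i["cx"]),int(f*q[1]/q[2]+i["cy"]))
for n,im,j,sd in[("wrist",w,i,sd),("scene",sc,manip.camera_info("scene"),(287,250)),("side",si,manip.camera_info("side"),(312,210))]:
    H,s,V=cv2.split(cv2.cvtColor(im,cv2.COLOR_BGR2HSV))
    h,_=blob((H>95)&(H<125)&(s>80)&(V>40),sd);P,c=cast(j,dense(h),.057);print(n,cv2.boundingRect(h),np.round(circ(P,c),4),np.round(circ(P,c,False),4))
for n,im,sd,zt in[("timer",sc,(177,235),.03),]:
    for nm,p in(("before",cv2.imread("pics/scene0.png")),("after",im)):
        H,s,V=cv2.split(cv2.cvtColor(p,cv2.COLOR_BGR2HSV));h,_=blob(((H<6)|(H>174))&(s>150)&(V>80),sd);print(n,nm,cv2.boundingRect(h))
cv2.imwrite("pics/c13.png",np.hstack([sc[150:370,60:460],si[110:370:,200:420][:220]]))
E
```

```text
wrist (132, 0, 154, 138) [ 0.4655 -0.0972  0.0504] [ 0.4515 -0.0982  0.0622]
scene (257, 219, 62, 54) [ 0.4521 -0.1005  0.0638] [ 0.4437 -0.0989  0.0695]
side (286, 188, 55, 40) [ 0.453  -0.1002  0.0632] [ 0.4553 -0.0819  0.078 ]
timer before (163, 218, 27, 27)
timer after (163, 218, 27, 27)
```

View pics/c13.png

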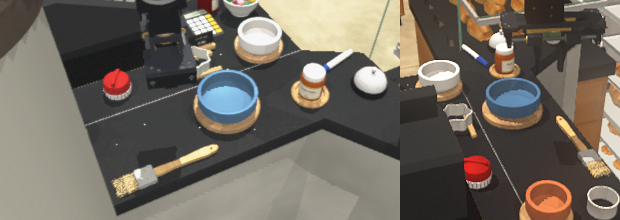

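The final picture shows every piece seated and level: large bowl at (.4525, −.1003) against its board at (.454, −.1004). The timer hasn't moved and the bell looks untouched. Handing in.

```bash
python3 -c "
from plant import manip
print(manip.close_job())"
```

```text
the job is handed in; nothing more can be done
None
```

The job is handed in at about 30 s of the 106 s allowed: the jar is on its coaster and each bowl is on its own underplate, all measured within about 2 mm of centre, with the timer and bell not moved; the judge's verdict was not shown.

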